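# Set out the plating place beside the gas burner

### The arm

A 7-joint arm with a two-finger parallel gripper is mounted at the origin on the work surface. World frame = base frame: x ahead of the robot, y to its left, z up, the work surface at z = 0. Lengths are in m, angles in rad, forces in N, time in s.
With the tool pointing down it reaches from about 0.425 to 1.025 m from the base axis. Payload 9.4 kg.
Tool frame: the origin (TCP) lies at the very end of the fingers, on their centre line; the grasp point (between the pads) lies 19 mm behind it; z points along the fingers, y is the direction in which the jaws open and shut (so a half turn about z gives the same grasp; the last joint's range is limited). The gripper opens to 93 mm and grips with 3 to 60 N. Pads are 15 mm wide; open, the fingers measure 128 mm over their backs; the gripper's body (75 mm by 188 mm) begins 65 mm behind the grasp point.
Start: joints at [1.182, 0.599, -0.003, 1.599, 0.002, 0.943, -0.08], TCP at [0.222, -0.69, 0.219] pointing down, gripper open.
Joint ranges: [-2.57, 2.57], [-0.35, 1.97], [-1.29, 1.29], [0.11, 2.56], [-1.05, 4.19], [0.11, 1.86], [-2.63, 2.63]. Speed limits (rad/s): [2.22, 2.22, 3.01, 3.01, 3.14, 3.14, 3.14].

### API

Orientations are given as [roll, pitch, yaw] about the fixed x, y, z axes, in that order (R = Rz(yaw) Ry(pitch) Rx(roll)).
In Python, from rig import env, imaging, silhouettes gives the robot as it stands.
- The arm moves only by the shell command python3 -m jog 'ROWS' [FORCE]. ROWS is JSON, a list of rows, each an object of numbers: "wx", "wy", "wz": the turn, a rotation vector about the tool's x, y, z in degrees; "x", "y", "z": the shift along the tool's x, y, z in mm; "jaw": the finger opening in mm, from 0 to 93. A call has 1 to 5 rows; each row shifts and turns the commanded pose from where the row before left it, along the tool's axes as they then stand; what a row does not reach is not made up. A row lasts 1/8 s, in which the tool goes at most 62.5 mm and 10.7 degrees, less where a joint would pass 70% of its speed; a pose out of reach is approached as far as the arm can. A call with a gripper value outside its range is refused whole. The fingers move at their own pace and stop on an object; FORCE is the grip in N (left out, the last holds). Time passes only in rows, so rows that do not move let the fingers close. It gives the time, the measured TCP pose, the force and the opening at its end, in the units of the state.
- env.state(): the state, without advancing time (a new reading comes with each control period).
- imaging.capture(name): name is "scene" or "top"; returns a dict with "color" (480x640x3 uint8, red, green, blue), "vertical_fov" (degrees; the focal length in pixels is half the picture's height over the tangent of half this angle, whatever the lens; pixels are square), "cx", "cy" (the principal point, pixels), "R" (3x3) and "t" (3): a world point X has camera coordinates R X + t. Camera axes: x right, y down, z forward; pixel columns grow to the right and rows downward; lengths in m; the calibration is good to about 2 mm. A picture is of the moment at which its call begins. There is no depth.
- env.sign_off(): hands the job in, once; it reports no verdict.
Trained networks look in a picture, given as the dict that the camera call returned (one of the last four; its "shot" number tells which), for a name from the list of things; names that differ only in an ending like _2 or _b are one class to them, and where a whole thing is asked for, a point or a joint stands for the part that bears it (a point fixed in the world has none). Each returns a list of dicts, best first, with "score" (0 to 1); they miss things now and then, are a little off and sometimes report something else, mostly with a low value. They report only what shows in the picture. A call takes as long as a camera call. They do not tell look-alikes from the thing itself.
- silhouettes(picture, target): "region" (480x640 bool, what is visible of it) and "point" ([column, row] in pixels, amid what is visible of it).
The state is a dict: "clock": time; "joint_pos": joint angles; "qvel": joint speeds; "joint_efforts": joint torques, N m; "eef_pos": TCP position; "ee_rot": TCP orientation; "contact_force": force on the tool from outside, world axes, zero at the start; "ft_torque": the same for the moment, N m; "width": opening from 0.0 (shut) to 1.0 (fully open).
Only numpy, scipy, OpenCV 4.12 (cv2) and the standard library are available. Lean on these libraries where they do the work, as an engineer would, in place of code of your own. Each camera call takes 0.05 s, during which the arm holds its last target. There are 200 camera calls.

### The job

Set out the plating place on the white board: stand the steel cup on the cork mat nearest the gas burner, the blue-capped reagent bottle on the mat farthest from the burner, and lay the larger black Petri dish on the mat between them, each upright in the middle of its mat. Then set the smaller Petri dish centrally on top of the larger one, and leave the white squeeze bottle and the amber jar where they stand.

Things in the scene. Friction and masses are not known exactly. Their poses are not given: they have to be found in the camera images.
- cup: round open cup of thin stainless steel, standing upright on the bench at the start: 62 mm high, outside 62 mm across at the rim tapering evenly to 50 mm at the foot, wall 3 mm. About 120 g. Origin: centre of its underside; z up along its axis
- bottle: small clear glass reagent bottle with a blue screw cap, standing upright: body 56 mm across up to 62 mm high, then a shoulder narrowing to the neck at 82 mm; cap 36 mm across from 84 to 106 mm (the top). About 220 g. The cap is fixed to the bottle and can be gripped. Origin: centre of its underside; z up along its axis
- large_dish: the larger of two closed black plastic Petri dishes, lying flat: a disc 62 mm across, 16 mm high in all, flat on top (lowest 4 mm is 58 mm across). About 45 g. Origin: centre of its underside; z up
- small_dish: the smaller of two closed black plastic Petri dishes, lying flat: a disc 38 mm across, 14 mm high in all, flat on top (lowest 4 mm is 34 mm across). About 20 g. Origin: centre of its underside; z up
- mat_1: one of three identical round cork mats, 84 mm across and 5 mm thick, fixed, lying about 100 mm apart in a row on a flat white board (fixed, 125 x 315 x 6 mm); mat tops are 11 mm above the bench. The row runs roughly left-right as seen from the robot, turned up to 13 degrees. Any of the three mats may be at either end or in the middle. Origin: centre of the mat's underside; z up
- mat_2: one of three identical round cork mats, 84 mm across and 5 mm thick, fixed, lying about 100 mm apart in a row on a flat white board (fixed, 125 x 315 x 6 mm); mat tops are 11 mm above the bench. The row runs roughly left-right as seen from the robot, turned up to 13 degrees. Any of the three mats may be at either end or in the middle. Origin: centre of the mat's underside; z up
- mat_3: one of three identical round cork mats, 84 mm across and 5 mm thick, fixed, lying about 100 mm apart in a row on a flat white board (fixed, 125 x 315 x 6 mm); mat tops are 11 mm above the bench. The row runs roughly left-right as seen from the robot, turned up to 13 degrees. Any of the three mats may be at either end or in the middle. Origin: centre of the mat's underside; z up
- burner: gas burner (unlit), fixed: round dark steel foot 70 mm across and 12 mm high with a slim upright brass tube, 114 mm high in all; stands beyond the left or the right end of the white board, in line with the row of mats, about 120 mm from the centre of the nearest mat, 220 mm from the middle one and 320 mm from the farthest. Origin: centre of its underside
- squeeze_bottle: bystander: white plastic bottle with a red cap, 60 mm across, 130 mm tall, loose, standing beyond the other end of the white board, about 120 mm from the centre of the mat there; must stay where it is. Origin: centre of its underside
- amber_jar: bystander: amber glass jar with a black lid, 68 mm across, 100 mm tall, loose, standing well to the right on the bench; must stay where it is. A blue rack of test tubes, fixed, stands well to the left. Origin: centre of its underside
Not all that is in view belongs to the job. Leave any purple look-alike of the large_dish alone.

How it is judged:
At the end, for the whole second after the job is handed in: Cup on the mat nearest the burner, bottle on the farthest, larger dish on the middle one, each within 15 mm of its mat's centre; smaller dish on the larger, centres within 11 mm; all upright (0.1 rad), resting on their support (height within 4 mm), released and at rest (((horizontal distance between cup and mat_1 below 0.015 m and horizontal distance between mat_1 and burner below 0.165 m) or (horizontal distance between cup and mat_2 below 0.015 m and horizontal distance between mat_2 and burner below 0.165 m) or (horizontal distance between cup and mat_3 below 0.015 m and horizontal distance between mat_3 and burner below 0.165 m)) and ((horizontal distance between large_dish and mat_1 below 0.015 m and horizontal distance between mat_1 and burner between 0.165 and 0.267 m) or (horizontal distance between large_dish and mat_2 below 0.015 m and horizontal distance between mat_2 and burner between 0.165 and 0.267 m) or (horizontal distance between large_dish and mat_3 below 0.015 m and horizontal distance between mat_3 and burner between 0.165 and 0.267 m)) and ((horizontal distance between bottle and mat_1 below 0.015 m and horizontal distance between mat_1 and burner above 0.267 m) or (horizontal distance between bottle and mat_2 below 0.015 m and horizontal distance between mat_2 and burner above 0.267 m) or (horizontal distance between bottle and mat_3 below 0.015 m and horizontal distance between mat_3 and burner above 0.267 m)) and horizontal distance between small_dish and large_dish below 0.011 m and height (world z) of cup between 0.007 and 0.015 m and angle between each of cup, bottle, large_dish, small_dish's own z axis and vertical below 0.1 rad and linear speed of each of cup, bottle, large_dish, small_dish below 0.02 m/s and angular speed of each of cup, bottle, large_dish, small_dish below 0.2 rad/s and height (world z) of bottle between 0.007 and 0.015 m and height (world z) of large_dish between 0.007 and 0.015 m and height (world z) of small_dish between 0.023 and 0.031 m); the robot touches nothing.
It fails at once if the squeeze bottle is moved by more than 20 mm or tipped (distance of squeeze_bottle from where it was at the start of the episode above 0.02 m or angle between squeeze_bottle's own z axis and vertical above 0.3 rad).
It fails at once if the amber jar is moved by more than 20 mm or tipped (distance of amber_jar from where it was at the start of the episode above 0.02 m or angle between amber_jar's own z axis and vertical above 0.3 rad).
It also fails if it takes over 112 s, if anything falls off the work surface, if the arm or the gripper's body presses on something with over 40 N, if the wrist force passes 120 N, or if a joint passes its speed limit or range.

## Working session

There is one attempt and no reset: what is moved stays moved. The work goes in short steps, Python scripts to look and compute and a shell command to move; the robot and the scene stay as the last step left them, time stands still between calls to the robot, and variables do not carry over. Pictures are saved under pics/ and viewed, on a budget of 14 in all, crops included, one or two more only if the job needs it, and the job is handed in when it is done.

```bash
ls; mkdir -p pics
cat > h.py <<'E'
import numpy as np, cv2
from rig import env, imaging, silhouettes
def ray(p,uv):
    f=240/np.tan(np.radians(p["vertical_fov"])/2); R=np.array(p["R"]);t=np.array(p["t"])
    d=R.T@np.array([(uv[0]-p["cx"])/f,(uv[1]-p["cy"])/f,1.]); return -R.T@t,d
def at(p,uv,z):
    o,d=ray(p,uv); return o+d*(z-o[2])/d[2]
def proj(p,X):
    f=240/np.tan(np.radians(p["vertical_fov"])/2); c=np.array(p["R"])@np.array(X)+np.array(p["t"])
    return np.array([p["cx"]+f*c[0]/c[2],p["cy"]+f*c[1]/c[2]])
def save(p,n,crop=None,s=1):
    im=p["color"][:,:,::-1]
    if crop: im=im[crop[1]:crop[3],crop[0]:crop[2]]
    cv2.imwrite("pics/"+n,cv2.resize(im,None,fx=s,fy=s,interpolation=cv2.INTER_CUBIC))
E
python3 - <<'E'
from h import *
s=env.state(); print({k:np.round(v,3) for k,v in s.items()})
for n in("scene","top"):
    p=imaging.capture(n); save(p,n+"0.png"); print(n,p["vertical_fov"],p["cx"],p["cy"],"cam",np.round(ray(p,(320,240))[0],3),p.keys())
    print(np.round(p["R"],3).tolist())
    for k in["cup","bottle","large_dish","small_dish","mat_1","burner","squeeze_bottle","amber_jar"]:
        for r in silhouettes(p,k)[:4]:
            ys,xs=np.nonzero(r["region"]); print(k,round(r["score"],2),np.round(r["point"]),(xs.min(),ys.min(),xs.max(),ys.max()),len(xs),"z0",np.round(at(p,r["point"],0.01),3))
E
```

```text
pics
{'clock': np.float64(0.0), 'joint_pos': array([ 1.182,  0.6  , -0.003,  1.6  ,  0.002,  0.943, -0.08 ]), 'qvel': array([ 0.001,  0.   , -0.001, -0.001, -0.001,  0.001, -0.   ]), 'joint_efforts': array([-2.0000e-03, -7.6507e+01,  1.4970e+00, -2.5234e+01, -5.2000e-02,
        1.7000e-02,  0.0000e+00]), 'eef_pos': array([ 0.222, -0.69 ,  0.218]), 'ee_rot': array([-3.14 ,  0.   ,  0.312]), 'contact_force': array([ 0.642, -1.052, -0.139]), 'ft_torque': array([-0.019,  0.027,  0.04 ]), 'width': np.float64(0.998)}
scene 49.930073207103206 326.64957679371344 234.56741919059718 cam [ 1.181 -0.149  0.833] dict_keys(['color', 'vertical_fov', 'cx', 'cy', 'R', 't', 'shot'])
[[0.119, 0.993, 0.011], [0.805, -0.09, -0.586], [-0.581, 0.079, -0.81]]
cup 0.9 [481. 244.] (np.int64(463), np.int64(225), np.int64(498), np.int64(266)) 1147 z0 [0.648 0.228 0.01 ]
cup 0.36 [473. 155.] (np.int64(455), np.int64(124), np.int64(490), np.int64(181)) 1408 z0 [0.412 0.281 0.01 ]
bottle 0.57 [396. 253.] (np.int64(380), np.int64(223), np.int64(412), np.int64(274)) 1298 z0 [0.651 0.059 0.01 ]
bottle 0.47 [325. 264
[... 2745 characters left out ...]
t_1 0.7 [256. 301.] (np.int64(235), np.int64(279), np.int64(278), np.int64(321)) 1486 z0 [0.458 0.042 0.01 ]
burner 0.8 [370. 285.] (np.int64(352), np.int64(267), np.int64(388), np.int64(303)) 1078 z0 [ 0.49  -0.175  0.01 ]
squeeze_bottle 0.84 [138. 305.] (np.int64(117), np.int64(289), np.int64(159), np.int64(322)) 1156 z0 [0.451 0.268 0.01 ]
amber_jar 0.76 [505. 214.] (np.int64(481), np.int64(195), np.int64(529), np.int64(235)) 1540 z0 [ 0.628 -0.44   0.01 ]
amber_jar 0.62 [380. 196.] (np.int64(368), np.int64(181), np.int64(399), np.int64(213)) 782 z0 [ 0.664 -0.198  0.01 ]
amber_jar 0.51 [371. 286.] (np.int64(352), np.int64(268), np.int64(389), np.int64(303)) 1084 z0 [ 0.487 -0.178  0.01 ]
```

View images.

View pics/scene0.png

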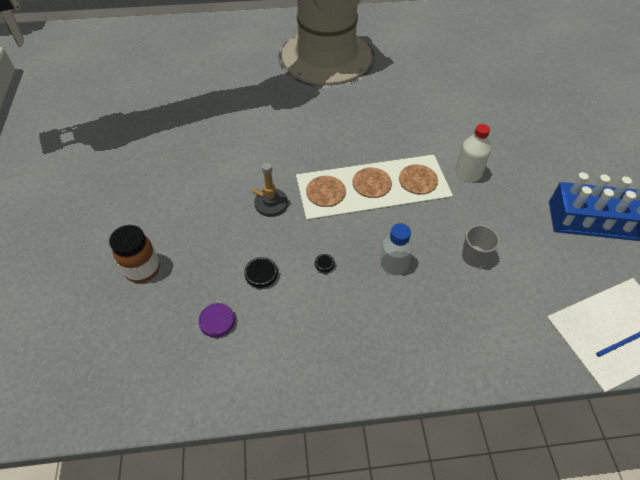

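View pics/top0.png

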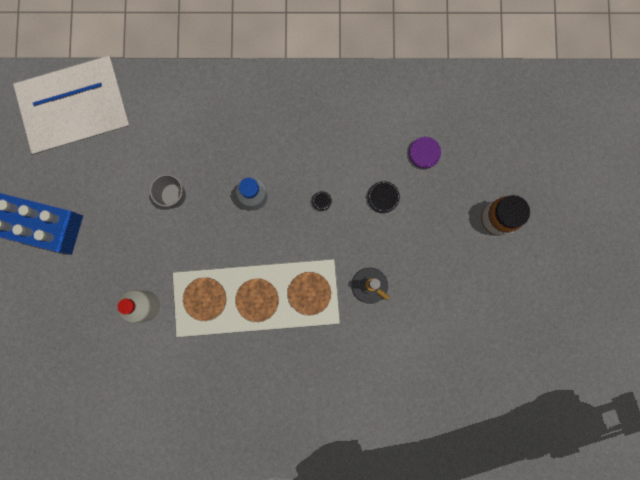

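```bash
cat >> h.py <<'E'
from scipy.optimize import minimize
H={"cup":[(0,25),(62,31)],"bottle":[(0,28),(62,28),(82,18),(106,18)],"large_dish":[(0,29),(4,31),(16,31)],"small_dish":[(0,17),(4,19),(14,19)],
"mat_1":[(0,42),(5,42)],"burner":[(0,35),(12,35)],"squeeze_bottle":[(0,30),(80,30)],"amber_jar":[(0,34),(100,34)]}
A=np.linspace(0,2*np.pi,48)
def mask(p,k,xy,z0):
    P=[proj(p,(xy[0]+r*np.cos(a)/1e3,xy[1]+r*np.sin(a)/1e3,z0+z/1e3)) for z,r in H[k] for a in A]
    m=np.zeros((480,640),np.uint8); h=cv2.convexHull(np.array(P,np.float32))
    cv2.fillConvexPoly(m,np.round(h*16).astype(np.int32),1,shift=4); return m>0
def fit(p,k,reg,z0,guess):
    c=lambda v:1-(mask(p,k,v,z0)&reg).sum()/(mask(p,k,v,z0)|reg).sum()
    r=minimize(c,guess,method="Nelder-Mead",options=dict(initial_simplex=[guess,[guess[0]+.01,guess[1]],[guess[0],guess[1]+.01]],xatol=2e-4))
    return r.x,1-r.fun
def locate(cams,k,guess,z0=0,rad=.07):
    for p in cams:
        best=None
        for r in silhouettes(p,k)[:5]:
            x,q=fit(p,k,r["region"],z0,guess)
            if np.hypot(*(x-guess))<rad and q>.4 and (best is None or q>best[1]): best=(x,q,r["score"])
        print(k,best and (np.round(best[0],4),round(best[1],2),round(best[2],2)))
E
python3 - <<'E'
from h import *
c=[imaging.capture("scene"),imaging.capture("top")]
for k,g,z in [("cup",(.66,.215),0),("bottle",(.66,.055),0),("large_dish",(.665,-.2),0),("small_dish",(.65,-.085),0),("mat_1",(.472,-.06),.006),("mat_1",(.458,.042),.006),("mat_1",(.464,.144),.006),("burner",(.49,-.175),0),("squeeze_bottle",(.45,.265),0),("amber_jar",(.62,-.43),0)]:
    locate(c,k,np.array(g),z,.05)
save(c[0],"crop1.png",(180,210,360,345),4)
E
```

```text
cup (array([0.6666, 0.2108]), np.float64(0.88), 0.7)
cup (array([0.6642, 0.2095]), np.float64(0.93), 0.9)
bottle (array([0.6651, 0.0507]), np.float64(0.87), 0.83)
bottle (array([0.6622, 0.052 ]), np.float64(0.96), 0.58)
large_dish (array([ 0.6637, -0.2031]), np.float64(0.93), 0.77)
large_dish (array([ 0.6608, -0.2025]), np.float64(0.92), 0.93)
small_dish (array([ 0.6562, -0.0815]), np.float64(0.86), 0.56)
small_dish (array([ 0.6533, -0.0823]), np.float64(0.85), 0.79)
mat_1 (array([ 0.477 , -0.0576]), np.float64(0.95), 0.73)
mat_1 None
mat_1 (array([0.4635, 0.0424]), np.float64(0.89), 0.71)
mat_1 (array([0.4613, 0.0418]), np.float64(0.97), 0.75)
mat_1 None
mat_1 (array([0.4619, 0.1421]), np.float64(0.91), 0.85)
burner (array([ 0.4885, -0.175 ]), np.float64(0.74), 0.6)
burner (array([ 0.4893, -0.1756]), np.float64(0.96), 0.86)
squeeze_bottle (array([0.4478, 0.2611]), np.float64(0.85), 0.63)
squeeze_bottle (array([0.4473, 0.2587]), np.float64(0.89), 0.63)
amber_jar (array([ 0.6246, -0.425 ]), np.float64(0.86), 0.84)
amber_jar (array([ 0.6207, -0.4216]), np.float64(0.86), 0.56)
```

View pics/crop1.png

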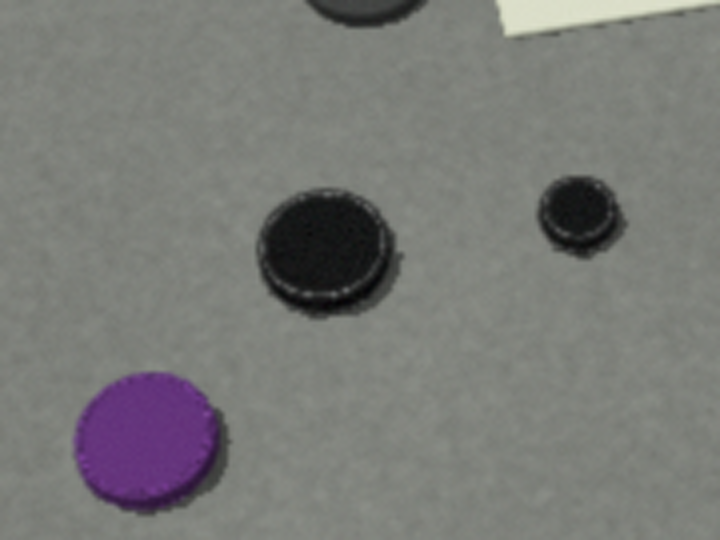

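Two black discs and a purple one: purple (217,320) is the look-alike, large black (262,272) is the larger dish, and small black (324,263) is the smaller dish. The crop confirms this. The burner is at the right end (y −0.175), so the mats in order are near (476,−57), mid (462,42) and far (463,142) mm.

```bash
python3 -m jog '[{"wz":-10.3},{"wz":-10.3},{"wz":-10.3},{"wz":-10.3},{"wz":-10.3}]' 20
python3 -m jog '[{"wz":-10.3},{"wz":-10.3},{"x":44,"y":40},{"x":44,"y":40},{"x":44,"y":40}]'
python3 -m jog '[{"x":44,"y":40},{"x":44,"y":40},{"x":44,"y":40},{"x":44,"y":40},{"x":44,"y":40}]'
python3 -m jog '[{"x":44,"y":40},{"x":44,"y":40},{"x":44,"y":40},{"x":3},{}]'
python3 -c "
from rig import env;print({k:env.state()[k] for k in('clock','eef_pos','ee_rot','contact_force','joint_pos')})"
```

```text
{'clock': 2.0, 'eef_pos': array([ 0.22237414, -0.69002232,  0.21860666]), 'ee_rot': array([-3.14153287e+00,  6.46972933e-05,  3.11813681e-01]), 'contact_force': array([0.2019617 , 0.78452896, 0.37374882]), 'joint_pos': array([ 1.18231452,  0.59929763, -0.00249974,  1.59943575,  0.00181619,
        0.9429262 , -0.07979921])}schema error: expected keys wx, wy, wz, x, y, z, jaw
schema error: expected keys wx, wy, wz, x, y, z, jaw
schema error: expected keys wx, wy, wz, x, y, z, jaw
schema error: expected keys wx, wy, wz, x, y, z, jaw
```

```bash
python3 -m jog '[{"wx":0,"wy":0,"wz":-10.3,"x":0,"y":0,"z":0,"jaw":93},{"wx":0,"wy":0,"wz":-10.3,"x":0,"y":0,"z":0,"jaw":93},{"wx":0,"wy":0,"wz":-10.3,"x":0,"y":0,"z":0,"jaw":93},{"wx":0,"wy":0,"wz":-10.3,"x":0,"y":0,"z":0,"jaw":93},{"wx":0,"wy":0,"wz":-10.3,"x":0,"y":0,"z":0,"jaw":93}]' 20
python3 -m jog '[{"wx":0,"wy":0,"wz":-10.3,"x":0,"y":0,"z":0,"jaw":93},{"wx":0,"wy":0,"wz":-10.3,"x":0,"y":0,"z":0,"jaw":93},{"wx":0,"wy":0,"wz":0,"x":44,"y":40,"z":0,"jaw":93},{"wx":0,"wy":0,"wz":0,"x":44,"y":40,"z":0,"jaw":93},{"wx":0,"wy":0,"wz":0,"x":44,"y":40,"z":0,"jaw":93}]'
```

```text
clock: 2.62
eef_pos: [0.2223, -0.6901, 0.2186]
ee_rot: [-3.142, 0.0, 1.217]
contact_force: [0.1, 0.6, -0.0]
width: 0.997
clock: 3.25
eef_pos: [0.3434, -0.5569, 0.2187]
ee_rot: [3.141, 0.0, 1.569]
contact_force: [0.7, -0.9, -0.3]
width: 0.999
```

```bash
python3 -m jog '[{"wx":0,"wy":0,"wz":0,"x":44,"y":40,"z":0,"jaw":93},{"wx":0,"wy":0,"wz":0,"x":44,"y":40,"z":0,"jaw":93},{"wx":0,"wy":0,"wz":0,"x":44,"y":40,"z":0,"jaw":93},{"wx":0,"wy":0,"wz":0,"x":44,"y":40,"z":0,"jaw":93},{"wx":0,"wy":0,"wz":0,"x":44,"y":40,"z":0,"jaw":93}]'
python3 -m jog '[{"wx":0,"wy":0,"wz":0,"x":44,"y":40,"z":0,"jaw":93},{"wx":0,"wy":0,"wz":0,"x":44,"y":40,"z":0,"jaw":93},{"wx":0,"wy":0,"wz":0,"x":46,"y":39,"z":55,"jaw":93},{"wx":0,"wy":0,"wz":0,"x":0,"y":0,"z":60,"jaw":93},{"wx":0,"wy":0,"wz":0,"x":0,"y":0,"z":40,"jaw":93}]'
```

```text
clock: 3.88
eef_pos: [0.5438, -0.3369, 0.2188]
ee_rot: [3.141, 0.0, 1.57]
contact_force: [0.1, -0.6, 0.0]
width: 1.003
clock: 4.5
eef_pos: [0.6521, -0.214, 0.074]
ee_rot: [-3.14, -0.0, 1.572]
contact_force: [-0.3, -0.1, 0.4]
width: 0.999
```

```bash
python3 -m jog '[{"wx":0,"wy":0,"wz":0,"x":11,"y":10,"z":20,"jaw":93},{"wx":0,"wy":0,"wz":0,"x":0,"y":0,"z":30,"jaw":93},{"wx":0,"wy":0,"wz":0,"x":0,"y":0,"z":19,"jaw":93},{"wx":0,"wy":0,"wz":0,"x":0,"y":0,"z":0,"jaw":93}]'
python3 -m jog '[{"wx":0,"wy":0,"wz":0,"x":0,"y":0,"z":0,"jaw":50},{"wx":0,"wy":0,"wz":0,"x":0,"y":0,"z":0,"jaw":50},{"wx":0,"wy":0,"wz":0,"x":0,"y":0,"z":0,"jaw":50},{"wx":0,"wy":0,"wz":0,"x":0,"y":0,"z":0,"jaw":50},{"wx":0,"wy":0,"wz":0,"x":0,"y":0,"z":0,"jaw":50}]' 15
```

```text
clock: 5.0
eef_pos: [0.6624, -0.2037, 0.0068]
ee_rot: [-3.14, -0.0, 1.57]
contact_force: [-0.2, 0.6, 0.4]
width: 1.001
clock: 5.62
eef_pos: [0.6628, -0.2043, 0.0081]
ee_rot: [3.141, 0.0, 1.57]
contact_force: [-0.8, -0.4, 5.2]
width: 0.659
```

```bash
python3 -m jog '[{"wx":0,"wy":0,"wz":0,"x":0,"y":0,"z":-20,"jaw":50},{"wx":0,"wy":0,"wz":0,"x":0,"y":0,"z":-50,"jaw":50},{"wx":0,"wy":0,"wz":0,"x":0,"y":0,"z":-50,"jaw":50},{"wx":0,"wy":0,"wz":0,"x":41,"y":-33,"z":-20,"jaw":50},{"wx":0,"wy":0,"wz":0,"x":41,"y":-33,"z":0,"jaw":50}]'
python3 -m jog '[{"wx":0,"wy":0,"wz":0,"x":41,"y":-33,"z":0,"jaw":50},{"wx":0,"wy":0,"wz":0,"x":41,"y":-33,"z":0,"jaw":50},{"wx":0,"wy":0,"wz":0,"x":41,"y":-33,"z":0,"jaw":50},{"wx":0,"wy":0,"wz":0,"x":41,"y":-33,"z":0,"jaw":50},{"wx":0,"wy":0,"wz":0,"x":0,"y":0,"z":0,"jaw":50}]'
```

```text
clock: 6.25
eef_pos: [0.597, -0.1214, 0.1505]
ee_rot: [3.137, 0.0, 1.569]
contact_force: [0.2, 0.4, -0.0]
width: 0.661
clock: 6.88
eef_pos: [0.4627, 0.0448, 0.1487]
ee_rot: [3.141, -0.0, 1.576]
contact_force: [0.5, -0.2, -0.3]
width: 0.665
```

```bash
python3 -m jog '[{"wx":0,"wy":0,"wz":0,"x":-3,"y":0,"z":50,"jaw":50},{"wx":0,"wy":0,"wz":0,"x":0,"y":0,"z":50,"jaw":50},{"wx":0,"wy":0,"wz":0,"x":0,"y":0,"z":20,"jaw":50},{"wx":0,"wy":0,"wz":0,"x":0,"y":0,"z":6,"jaw":50},{"wx":0,"wy":0,"wz":0,"x":0,"y":0,"z":0,"jaw":50}]'
python3 - <<'E'
from h import *
c=[imaging.capture("scene"),imaging.capture("top")]
save(c[0],"s2.png",(280,140,460,275),4)
locate(c,"large_dish",np.array([.4625,.042]),.013,.04)
E
```

```text
clock: 7.5
eef_pos: [0.4653, 0.0387, 0.0218]
ee_rot: [3.141, 0.0, 1.57]
contact_force: [0.0, -0.0, -0.6]
width: 0.658
large_dish None
large_dish None
```

View pics/s2.png

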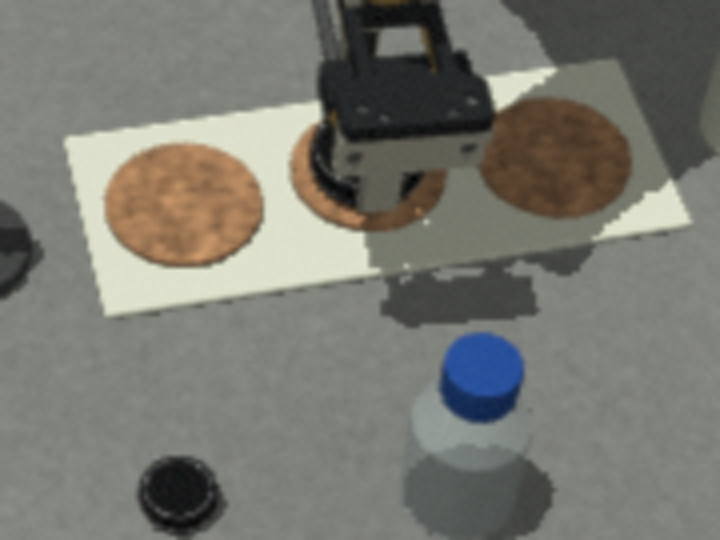

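The dish is held level over the middle mat. I'll lower it and release.

```bash
python3 -m jog '[{"wx":0,"wy":0,"wz":0,"x":2,"y":-2,"z":2,"jaw":50},{"wx":0,"wy":0,"wz":0,"x":0,"y":0,"z":0,"jaw":50},{"wx":0,"wy":0,"wz":0,"x":0,"y":0,"z":0,"jaw":93},{"wx":0,"wy":0,"wz":0,"x":0,"y":0,"z":0,"jaw":93},{"wx":0,"wy":0,"wz":0,"x":0,"y":0,"z":0,"jaw":93}]'
python3 -m jog '[{"wx":0,"wy":0,"wz":0,"x":0,"y":0,"z":-30,"jaw":93},{"wx":0,"wy":0,"wz":0,"x":0,"y":0,"z":-60,"jaw":93},{"wx":0,"wy":0,"wz":0,"x":-30,"y":40,"z":-50,"jaw":93},{"wx":0,"wy":0,"wz":0,"x":-30,"y":45,"z":0,"jaw":93},{"wx":0,"wy":0,"wz":0,"x":-30,"y":45,"z":0,"jaw":93}]'
python3 - <<'E'
from h import *
c=[imaging.capture("scene"),imaging.capture("top")]
save(c[1],"t3.png")
locate(c,"large_dish",np.array([.4625,.042]),.011,.04)
locate(c,"small_dish",np.array([.655,-.082]),0,.04)
E
```

```text
clock: 8.32
eef_pos: [0.4627, 0.041, 0.0195]
ee_rot: [-3.142, 0.0, 1.57]
contact_force: [-0.4, 0.6, 0.4]
width: 0.935
clock: 8.95
eef_pos: [0.5895, -0.0469, 0.1549]
ee_rot: [3.14, 0.0, 1.57]
contact_force: [0.7, 1.3, -0.1]
width: 0.998
large_dish None
large_dish (array([0.4611, 0.0426]), np.float64(0.93), 0.89)
small_dish (array([ 0.6572, -0.0828]), np.float64(0.87), 0.85)
small_dish None
```

```bash
python3 -m jog '[{"wx":0,"wy":0,"wz":0,"x":-35,"y":40,"z":0,"jaw":70},{"wx":0,"wy":0,"wz":0,"x":0,"y":26,"z":45,"jaw":70},{"wx":0,"wy":0,"wz":0,"x":0,"y":0,"z":45,"jaw":70},{"wx":0,"wy":0,"wz":0,"x":0,"y":0,"z":25,"jaw":70},{"wx":0,"wy":0,"wz":0,"x":0,"y":0,"z":0,"jaw":70}]'
```

```text
clock: 9.88
eef_pos: [0.6519, -0.0791, 0.037]
ee_rot: [-3.137, -0.001, 1.572]
contact_force: [0.2, 0.3, 1.2]
width: 0.757
```

```bash
python3 -m jog '[{"wx":0,"wy":0,"wz":0,"x":-3,"y":3,"z":20,"jaw":70},{"wx":0,"wy":0,"wz":0,"x":0,"y":0,"z":11,"jaw":70},{"wx":0,"wy":0,"wz":0,"x":0,"y":0,"z":0,"jaw":30},{"wx":0,"wy":0,"wz":0,"x":0,"y":0,"z":0,"jaw":30},{"wx":0,"wy":0,"wz":0,"x":0,"y":0,"z":0,"jaw":30}]' 10
python3 -m jog '[{"wx":0,"wy":0,"wz":0,"x":0,"y":0,"z":0,"jaw":30},{"wx":0,"wy":0,"wz":0,"x":0,"y":0,"z":0,"jaw":30},{"wx":0,"wy":0,"wz":0,"x":0,"y":0,"z":0,"jaw":30}]'
```

```text
clock: 10.5
eef_pos: [0.6573, -0.0836, 0.0082]
ee_rot: [3.141, 0.0, 1.57]
contact_force: [-0.1, -0.2, 0.0]
width: 0.48
clock: 10.88
eef_pos: [0.6572, -0.0836, 0.0081]
ee_rot: [3.141, 0.0, 1.57]
contact_force: [-0.8, -0.3, 5.1]
width: 0.4
```

```bash
python3 -m jog '[{"wx":0,"wy":0,"wz":0,"x":0,"y":0,"z":-20,"jaw":30},{"wx":0,"wy":0,"wz":0,"x":0,"y":0,"z":-50,"jaw":30},{"wx":0,"wy":0,"wz":0,"x":0,"y":0,"z":-40,"jaw":30},{"wx":0,"wy":0,"wz":0,"x":25,"y":-39,"z":0,"jaw":30},{"wx":0,"wy":0,"wz":0,"x":25,"y":-39,"z":0,"jaw":30}]'
python3 -m jog '[{"wx":0,"wy":0,"wz":0,"x":25,"y":-39,"z":0,"jaw":30},{"wx":0,"wy":0,"wz":0,"x":25,"y":-39,"z":0,"jaw":30},{"wx":0,"wy":0,"wz":0,"x":26,"y":-40,"z":0,"jaw":30},{"wx":0,"wy":0,"wz":0,"x":0,"y":0,"z":40,"jaw":30},{"wx":0,"wy":0,"wz":0,"x":0,"y":0,"z":0,"jaw":30}]'
```

```text
clock: 11.5
eef_pos: [0.5785, -0.0332, 0.1193]
ee_rot: [3.14, -0.0, 1.569]
contact_force: [-0.1, 0.3, -1.4]
width: 0.401
clock: 12.12
eef_pos: [0.4601, 0.0428, 0.0772]
ee_rot: [-3.139, 0.001, 1.572]
contact_force: [-0.2, -0.0, 0.0]
width: 0.403
```

Run:
```python
from h import *
c=imaging.capture("scene"); save(c,"s4.png",(280,130,460,265),4)
print(env.state()["eef_pos"])
```

```text
[0.46093547 0.04262362 0.07801956]
```

View pics/s4.png

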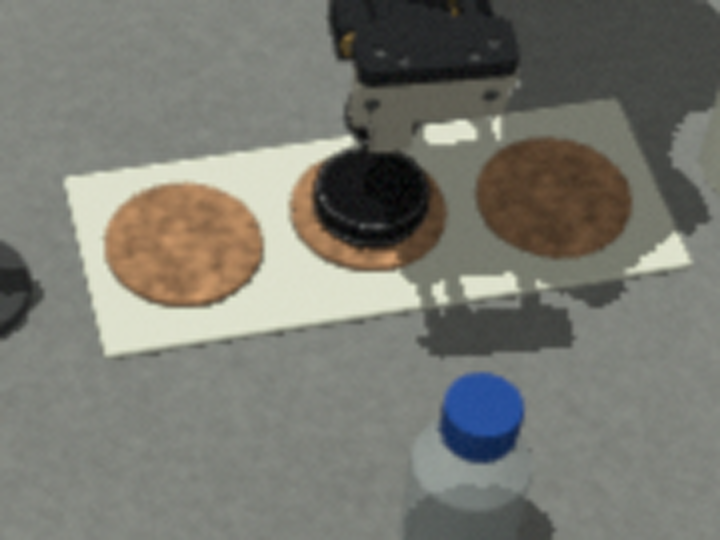

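The picture shows the large dish centred on the middle mat (crop 370,200), with the held small dish above it. I'll lower it to TCP z ≈ 0.036 and release.

```bash
python3 -m jog '[{"wx":0,"wy":0,"wz":0,"x":0,"y":1,"z":30,"jaw":30},{"wx":0,"wy":0,"wz":0,"x":0,"y":0,"z":10,"jaw":30},{"wx":0,"wy":0,"wz":0,"x":0,"y":0,"z":2,"jaw":30},{"wx":0,"wy":0,"wz":0,"x":0,"y":0,"z":0,"jaw":30}]'
python3 -m jog '[{"wx":0,"wy":0,"wz":0,"x":0,"y":0,"z":0,"jaw":75},{"wx":0,"wy":0,"wz":0,"x":0,"y":0,"z":0,"jaw":75},{"wx":0,"wy":0,"wz":0,"x":0,"y":0,"z":0,"jaw":75},{"wx":0,"wy":0,"wz":0,"x":0,"y":0,"z":-30,"jaw":93},{"wx":0,"wy":0,"wz":0,"x":0,"y":0,"z":-50,"jaw":93}]'
```

```text
clock: 12.68
eef_pos: [0.4624, 0.0424, 0.0363]
ee_rot: [3.141, 0.0, 1.57]
contact_force: [-0.8, 1.3, 0.1]
width: 0.402
clock: 13.3
eef_pos: [0.4611, 0.0426, 0.1156]
ee_rot: [-3.138, 0.0, 1.571]
contact_force: [1.8, -0.5, 0.6]
width: 0.889
```

```bash
python3 -m jog '[{"wx":0,"wy":0,"wz":0,"x":0,"y":0,"z":-60,"jaw":75},{"wx":0,"wy":0,"wz":0,"x":0,"y":50,"z":-20,"jaw":75},{"wx":0,"wy":0,"wz":0,"x":3,"y":50,"z":0,"jaw":75},{"wx":0,"wy":0,"wz":0,"x":3,"y":50,"z":0,"jaw":75},{"wx":0,"wy":0,"wz":0,"x":3,"y":52,"z":0,"jaw":75}]'
python3 - <<'E'
from h import *
c=[imaging.capture("scene"),imaging.capture("top")]
print(env.state()["eef_pos"])
locate(c,"large_dish",np.array([.4625,.042]),.011,.04)
locate(c,"small_dish",np.array([.4625,.042]),.027,.04)
E
```

```text
clock: 13.92
eef_pos: [0.6654, 0.0512, 0.1958]
ee_rot: [-3.141, 0.0, 1.57]
contact_force: [0.0, 0.6, -0.5]
width: 0.803
[0.66831464 0.05150158 0.19498141]
large_dish (array([0.4646, 0.0423]), np.float64(0.53), 0.75)
large_dish None
small_dish (array([0.4662, 0.0435]), np.float64(0.93), 0.67)
small_dish None
```

```bash
python3 -m jog '[{"wx":0,"wy":0,"wz":0,"x":0,"y":-4,"z":40,"jaw":75},{"wx":0,"wy":0,"wz":0,"x":0,"y":0,"z":40,"jaw":75},{"wx":0,"wy":0,"wz":0,"x":0,"y":0,"z":20,"jaw":75},{"wx":0,"wy":0,"wz":0,"x":0,"y":0,"z":7,"jaw":75},{"wx":0,"wy":0,"wz":0,"x":0,"y":0,"z":0,"jaw":75}]'
python3 -m jog '[{"wx":0,"wy":0,"wz":0,"x":0,"y":0,"z":0,"jaw":25},{"wx":0,"wy":0,"wz":0,"x":0,"y":0,"z":0,"jaw":25},{"wx":0,"wy":0,"wz":0,"x":0,"y":0,"z":0,"jaw":25},{"wx":0,"wy":0,"wz":0,"x":0,"y":0,"z":0,"jaw":25},{"wx":0,"wy":0,"wz":0,"x":0,"y":0,"z":0,"jaw":25}]' 25
python3 - <<'E'
from h import *
c=[imaging.capture("scene"),imaging.capture("top")]
save(c[0],"s5.png",(310,140,490,275),4)
locate(c,"bottle",np.array([.6635,.051]),0,.04)
print(env.state()["eef_pos"],env.state()["contact_force"])
E
```

```text
clock: 14.85
eef_pos: [0.6603, 0.0516, 0.0893]
ee_rot: [3.141, -0.0, 1.57]
contact_force: [-0.9, 0.0, 0.3]
width: 0.805
clock: 15.48
eef_pos: [0.6604, 0.0514, 0.0889]
ee_rot: [3.141, -0.0, 1.57]
contact_force: [0.9, 0.2, 1.5]
width: 0.382
bottle (array([0.6634, 0.0512]), np.float64(0.62), 0.96)
bottle None
[0.6603646  0.05146434 0.08884213] [1.6504282  0.49706461 1.37363845]
```

View pics/s5.png

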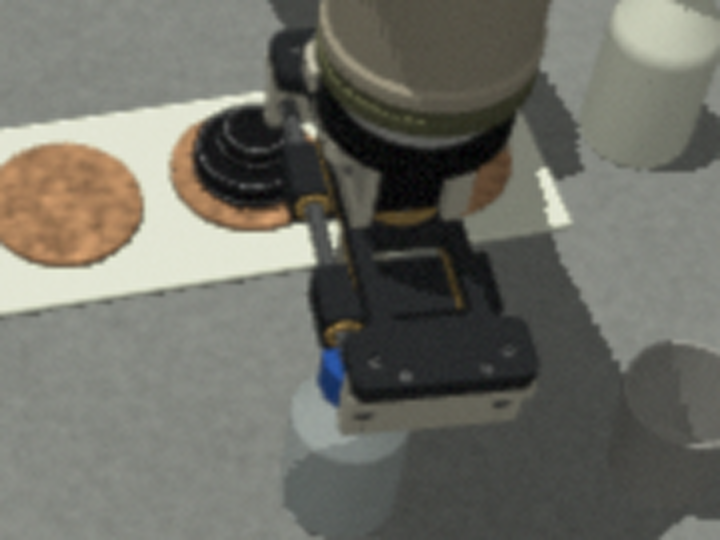

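The pads hold the cap (crop 330,375), and the opening of 35.5 mm matches the 36 mm cap. The stack on the middle mat looks concentric.

```bash
python3 -m jog '[{"wx":0,"wy":0,"wz":0,"x":0,"y":0,"z":-15,"jaw":25},{"wx":0,"wy":0,"wz":0,"x":0,"y":0,"z":-30,"jaw":25},{"wx":0,"wy":0,"wz":0,"x":0,"y":0,"z":-30,"jaw":25},{"wx":0,"wy":0,"wz":0,"x":15,"y":-30,"z":0,"jaw":25},{"wx":0,"wy":0,"wz":0,"x":15,"y":-35,"z":0,"jaw":25}]' 30
python3 -m jog '[{"wx":0,"wy":0,"wz":0,"x":15,"y":-35,"z":0,"jaw":25},{"wx":0,"wy":0,"wz":0,"x":15,"y":-35,"z":0,"jaw":25},{"wx":0,"wy":0,"wz":0,"x":15,"y":-35,"z":0,"jaw":25},{"wx":0,"wy":0,"wz":0,"x":15,"y":-27,"z":0,"jaw":25},{"wx":0,"wy":0,"wz":0,"x":0,"y":0,"z":0,"jaw":25}]'
python3 - <<'E'
from h import *
c=[imaging.capture("scene"),imaging.capture("top")]
print(env.state()["eef_pos"],env.state()["width"])
locate(c,"bottle",np.array([.463,.142]),.075,.04)
E
```

```text
clock: 16.3
eef_pos: [0.5943, 0.0816, 0.1646]
ee_rot: [3.141, -0.0, 1.569]
contact_force: [0.1, 0.3, -1.5]
width: 0.38
clock: 16.92
eef_pos: [0.461, 0.1424, 0.1645]
ee_rot: [-3.141, 0.0, 1.573]
contact_force: [1.4, -0.6, -2.2]
width: 0.382
[0.46341016 0.1415233  0.16430353] 0.38213006460467985
bottle (array([0.4631, 0.1435]), np.float64(0.78), 0.7)
bottle None
```

```bash
python3 -m jog '[{"wx":0,"wy":0,"wz":0,"x":0,"y":0,"z":35,"jaw":25},{"wx":0,"wy":0,"wz":0,"x":0,"y":0,"z":18,"jaw":25},{"wx":0,"wy":0,"wz":0,"x":0,"y":0,"z":7,"jaw":25},{"wx":0,"wy":0,"wz":0,"x":0,"y":0,"z":3,"jaw":25},{"wx":0,"wy":0,"wz":0,"x":0,"y":0,"z":0,"jaw":25}]'
```

```text
clock: 17.75
eef_pos: [0.4635, 0.1415, 0.101]
ee_rot: [3.141, -0.0, 1.57]
contact_force: [-0.6, -0.9, -2.2]
width: 0.381
```

```bash
python3 -m jog '[{"wx":0,"wy":0,"wz":0,"x":0,"y":0,"z":1,"jaw":25},{"wx":0,"wy":0,"wz":0,"x":0,"y":0,"z":0,"jaw":25}]'
python3 -m jog '[{"wx":0,"wy":0,"wz":0,"x":0,"y":0,"z":0,"jaw":70},{"wx":0,"wy":0,"wz":0,"x":0,"y":0,"z":0,"jaw":70},{"wx":0,"wy":0,"wz":0,"x":0,"y":0,"z":0,"jaw":70},{"wx":0,"wy":0,"wz":0,"x":0,"y":0,"z":-30,"jaw":93},{"wx":0,"wy":0,"wz":0,"x":0,"y":0,"z":-50,"jaw":93}]'
```

```text
clock: 18.0
eef_pos: [0.4633, 0.1415, 0.1]
ee_rot: [3.141, -0.0, 1.57]
contact_force: [0.4, -0.3, -2.6]
width: 0.379
clock: 18.62
eef_pos: [0.4622, 0.1413, 0.1795]
ee_rot: [-3.138, 0.001, 1.571]
contact_force: [0.5, -0.5, 0.1]
width: 0.871
```

```bash
python3 -m jog '[{"wx":0,"wy":0,"wz":0,"x":17,"y":50,"z":0,"jaw":93},{"wx":0,"wy":0,"wz":0,"x":17,"y":50,"z":0,"jaw":93},{"wx":0,"wy":0,"wz":0,"x":17,"y":50,"z":0,"jaw":93},{"wx":0,"wy":0,"wz":0,"x":17,"y":52,"z":0,"jaw":93},{"wx":0,"wy":0,"wz":0,"x":0,"y":0,"z":0,"jaw":93}]'
python3 - <<'E'
from h import *
c=[imaging.capture("scene"),imaging.capture("top")]
print(env.state()["eef_pos"])
locate(c,"bottle",np.array([.463,.142]),.011,.04)
locate(c,"mat_1",np.array([.463,.142]),.006,.04)
save(c[0],"s6.png",(280,100,520,280),3)
E
```

```text
clock: 19.25
eef_pos: [0.6679, 0.2105, 0.1787]
ee_rot: [3.141, -0.001, 1.569]
contact_force: [-0.9, -0.2, -0.3]
width: 0.998
[0.66462298 0.20941284 0.17883309]
bottle (array([0.4683, 0.1418]), np.float64(0.86), 0.7)
bottle None
mat_1 None
mat_1 None
```

View pics/s6.png

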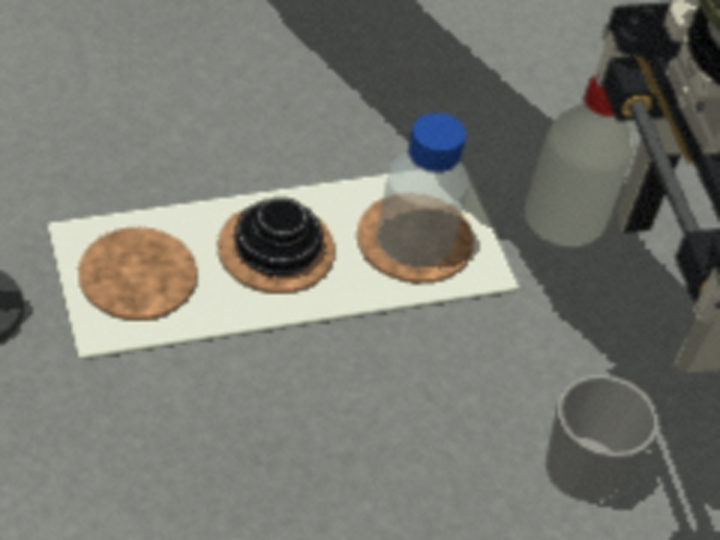

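The bottle stands on the far mat (crop 425,235), the stack is on the middle mat (278,235), and the gripper is above the cup. I'll grip the cup around the rim.

```bash
python3 -m jog '[{"wx":0,"wy":0,"wz":0,"x":0,"y":1,"z":50,"jaw":93},{"wx":0,"wy":0,"wz":0,"x":0,"y":0,"z":50,"jaw":93},{"wx":0,"wy":0,"wz":0,"x":0,"y":0,"z":25,"jaw":93},{"wx":0,"wy":0,"wz":0,"x":0,"y":0,"z":14,"jaw":93},{"wx":0,"wy":0,"wz":0,"x":0,"y":0,"z":0,"jaw":93}]'
python3 -m jog '[{"wx":0,"wy":0,"wz":0,"x":0,"y":0,"z":0,"jaw":50},{"wx":0,"wy":0,"wz":0,"x":0,"y":0,"z":0,"jaw":50},{"wx":0,"wy":0,"wz":0,"x":0,"y":0,"z":0,"jaw":50},{"wx":0,"wy":0,"wz":0,"x":0,"y":0,"z":0,"jaw":50},{"wx":0,"wy":0,"wz":0,"x":0,"y":0,"z":0,"jaw":50}]' 20
```

```text
clock: 20.18
eef_pos: [0.6658, 0.2093, 0.0405]
ee_rot: [-3.141, 0.0, 1.57]
contact_force: [0.2, -1.1, 0.3]
width: 0.998
clock: 20.8
eef_pos: [0.6664, 0.2094, 0.0413]
ee_rot: [3.141, -0.0, 1.57]
contact_force: [-1.3, -0.9, 5.1]
width: 0.656
```

```bash
python3 -m jog '[{"wx":0,"wy":0,"wz":0,"x":0,"y":0,"z":-15,"jaw":50},{"wx":0,"wy":0,"wz":0,"x":0,"y":0,"z":-30,"jaw":50},{"wx":0,"wy":0,"wz":0,"x":0,"y":0,"z":-40,"jaw":50},{"wx":0,"wy":0,"wz":0,"x":-38,"y":-27,"z":0,"jaw":50},{"wx":0,"wy":0,"wz":0,"x":-38,"y":-27,"z":0,"jaw":50}]'
python3 -m jog '[{"wx":0,"wy":0,"wz":0,"x":-38,"y":-27,"z":0,"jaw":50},{"wx":0,"wy":0,"wz":0,"x":-38,"y":-27,"z":0,"jaw":50},{"wx":0,"wy":0,"wz":0,"x":-38,"y":-28,"z":0,"jaw":50},{"wx":0,"wy":0,"wz":0,"x":-38,"y":-28,"z":0,"jaw":50},{"wx":0,"wy":0,"wz":0,"x":-38,"y":-27,"z":0,"jaw":50}]'
python3 -m jog '[{"wx":0,"wy":0,"wz":0,"x":0,"y":0,"z":0,"jaw":50}]'
```

```text
clock: 21.42
eef_pos: [0.6116, 0.1329, 0.1268]
ee_rot: [3.14, -0.0, 1.571]
contact_force: [0.4, -0.3, -1.9]
width: 0.657
clock: 22.05
eef_pos: [0.4742, -0.0576, 0.1264]
ee_rot: [3.141, 0.0, 1.57]
contact_force: [0.8, -0.9, -1.2]
width: 0.655
clock: 22.18
eef_pos: [0.4725, -0.0597, 0.1261]
ee_rot: [-3.14, 0.002, 1.566]
contact_force: [-0.4, -0.1, -0.5]
width: 0.652
```

```bash
python3 -m jog '[{"wx":0,"wy":0,"wz":0,"x":2,"y":2,"z":40,"jaw":50},{"wx":0,"wy":0,"wz":0,"x":0,"y":0,"z":20,"jaw":50},{"wx":0,"wy":0,"wz":0,"x":0,"y":0,"z":9,"jaw":50},{"wx":0,"wy":0,"wz":0,"x":0,"y":0,"z":3,"jaw":50},{"wx":0,"wy":0,"wz":0,"x":0,"y":0,"z":0,"jaw":50}]'
python3 - <<'E'
from h import *
c=[imaging.capture("scene"),imaging.capture("top")]
print(env.state()["eef_pos"],env.state()["contact_force"])
locate(c,"cup",np.array([.4755,-.0575]),.011,.04)
save(c[0],"s7.png",(250,120,490,300),3)
E
```

```text
clock: 22.8
eef_pos: [0.4774, -0.0542, 0.0541]
ee_rot: [3.141, 0.0, 1.571]
contact_force: [-0.5, 0.2, -1.8]
width: 0.652
[ 0.47742082 -0.05445977  0.05431621] [-0.68378298  0.09521836 -1.28512469]
cup None
cup None
```

View pics/s7.png

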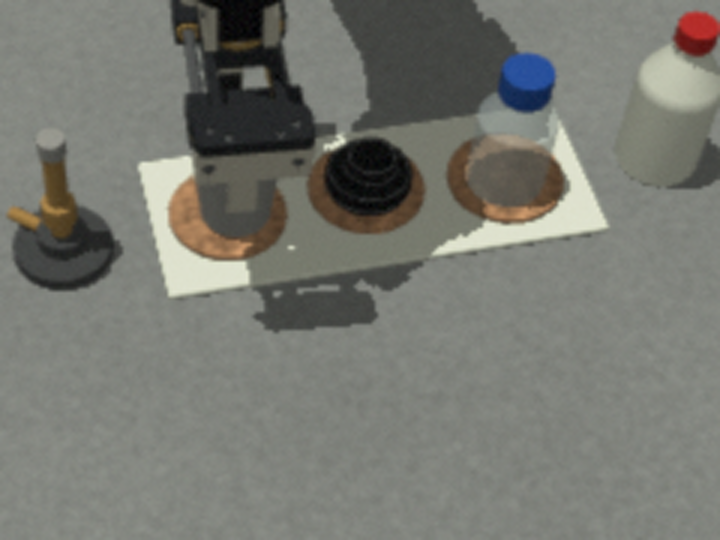

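The cup is just above the near mat (crop 238,215), about 3 mm toward the middle. I'll nudge it over, lower it and release.

```bash
python3 -m jog '[{"wx":0,"wy":0,"wz":0,"x":-3,"y":-1,"z":1,"jaw":50},{"wx":0,"wy":0,"wz":0,"x":0,"y":0,"z":1,"jaw":50},{"wx":0,"wy":0,"wz":0,"x":0,"y":0,"z":0,"jaw":50}]'
python3 -m jog '[{"wx":0,"wy":0,"wz":0,"x":0,"y":0,"z":0,"jaw":93},{"wx":0,"wy":0,"wz":0,"x":0,"y":0,"z":0,"jaw":93},{"wx":0,"wy":0,"wz":0,"x":0,"y":0,"z":0,"jaw":93},{"wx":0,"wy":0,"wz":0,"x":0,"y":0,"z":-25,"jaw":93},{"wx":0,"wy":0,"wz":0,"x":0,"y":0,"z":-50,"jaw":93}]'
python3 -m jog '[{"wx":0,"wy":0,"wz":0,"x":0,"y":0,"z":-60,"jaw":93},{"wx":0,"wy":0,"wz":0,"x":-20,"y":50,"z":-20,"jaw":93},{"wx":0,"wy":0,"wz":0,"x":-40,"y":45,"z":0,"jaw":93},{"wx":0,"wy":0,"wz":0,"x":-40,"y":45,"z":0,"jaw":93},{"wx":0,"wy":0,"wz":0,"x":-40,"y":45,"z":0,"jaw":93}]'
python3 -m jog '[{"wx":0,"wy":0,"wz":0,"x":-45,"y":0,"z":0,"jaw":93},{"wx":0,"wy":0,"wz":0,"x":-45,"y":0,"z":0,"jaw":93},{"wx":0,"wy":0,"wz":0,"x":0,"y":0,"z":0,"jaw":93}]'
python3 - <<'E'
from h import *
c=[imaging.capture("scene"),imaging.capture("top")]
print(env.state()["eef_pos"])
for k,xy,z in[("cup",(.4755,-.0575),.011),("large_dish",(.462,.042),.011),("small_dish",(.462,.042),.027),("bottle",(.463,.142),.011),("mat_1",(.4755,-.0575),.006),("mat_1",(.463,.142),.006),("squeeze_bottle",(.4475,.26),0),("amber_jar",(.622,-.423),0)]: locate(c,k,np.array(xy),z,.04)
save(c[0],"s8.png",(250,120,490,300),3); save(c[1],"t8.png",(80,200,420,370),2)
E
```

```text
clock: 23.38
eef_pos: [0.4758, -0.0582, 0.0521]
ee_rot: [3.142, 0.001, 1.57]
contact_force: [-1.5, -1.5, 7.8]
width: 0.65
clock: 24.0
eef_pos: [0.475, -0.0571, 0.1262]
ee_rot: [-3.138, -0.001, 1.571]
contact_force: [0.4, -1.5, -0.8]
width: 0.997
clock: 24.62
eef_pos: [0.6621, -0.199, 0.2067]
ee_rot: [-3.142, 0.0, 1.57]
contact_force: [0.5, 0.3, -0.2]
width: 0.996
clock: 25.0
eef_pos: [0.6595, -0.2928, 0.2054]
ee_rot: [-3.14, 0.002, 1.564]
contact_force: [0.8, 0.2, -0.1]
width: 1.0
[ 0.66052801 -0.28747986  0.20613163]
cup (array([ 0.4761, -0.057 ]), np.float64(0.9), 0.96)
cup (array([ 0.4749, -0.0572]), np.float64(0.9), 0.83)
large_dish (array([0.4647, 0.0423]), np.float64(0.54), 0.54)
large_dish (array([0.4611, 0.0426]), np.float64(0.57), 0.74)
small_dish (array([0.465, 0.045]), np.float64(0.86), 0.54)
small_dish (array([0.4609, 0.0434]), np.float64(0.87), 0.81)
bottle (array([0.4697, 0.1416]), np.float64(0.91), 0.71)
bottle (array([0.4652, 0.1405]), np.float64(0.94), 0.65)
mat_1 (array([ 0.4799, -0.0562]), np.float64(0.49), 0.77)
mat_1 None
mat_1 None
mat_1 None
squeeze_bottle (array([0.4454, 0.2627]), np.float64(0.84), 0.98)
squeeze_bottle (array([0.4475, 0.2583]), np.float64(0.94), 0.63)
amber_jar (array([ 0.6265, -0.4234]), np.float64(0.88), 0.8)
amber_jar None
```

View pics/s8.png

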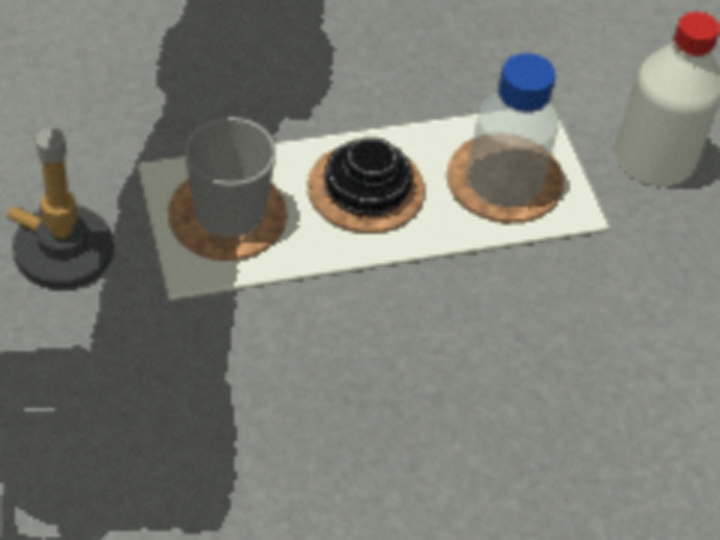

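View pics/t8.png

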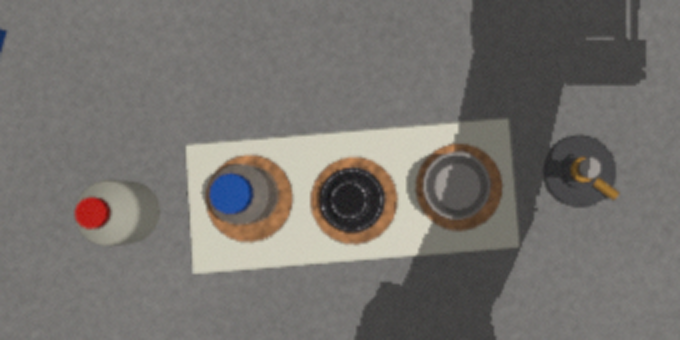

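Cup (crop 455,185), dish stack (352,200) and bottle (about 245,195) all stand upright and centred on their mats. The arm is clear and the bystanders are where they were. I'll hand in.

```bash
python3 -c "
from rig import env; print(env.state()['clock'], env.sign_off())"
```

```text
the job is handed in; nothing more can be done
25.9 None
```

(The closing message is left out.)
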